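Put ceramic plates away in the dry cabinet and latch its door

TASK

Put the white ceramic plates away in the bench dry cabinet: lay the loose plate flat on top of the two on the pulled-out tray, and tap the stack until the edges of all three are flush. Then slide the tray fully home and, only with the tray in, push the door shut until it snaps past its catch and stays fully closed. Keep the stack flush, and leave the timer, flask and bottle where they stand.

Things in the scene. Friction and masses are not known exactly. Their poses are not given: they have to be found in the camera images.
- dry_cabinet: fixed white cabinet, 172 mm deep, 210 mm wide, top at z = 105 mm, its opening facing the robot. Origin on the bench under the middle of its front edge; x points into the cabinet (away from the robot), y to its left, z up. Opening: y -93 to +93 mm, z 38 to 97 mm. It stands turned by a small yaw.
- tray (a joint): travel of the aluminium tray out of the cabinet along its -x, m: 0 fully home, about 0.156 at the start. Friction about 2.5 N; it stays where left. Floor top at z = 45 mm, inside 152 (x) by 142 mm (y), side rims up to z = 55 mm; the front edge of the floor is at cabinet x = -joint.
- tray_tab (a point): point on the outer (robot-side) face of the upright push tab at the middle of the tray's front, 8 mm below the tab's top; tab 60 mm wide, 4 mm thick, top at z = 89 mm. With the tray home this face stands 4 mm in front of the cabinet's front edge, so it can be pushed from above all the way. Axes as the cabinet's.
- door (a joint): angle of the cabinet's grey, clear-windowed front door, rad: 0 shut on its stop, 1.6 to 2.0 at the start (standing out towards the robot, left of the tray). Upright hinge on the cabinet's left; seen from above it opens clockwise. A sprung roller catch near the free edge resists from about 0.08 rad (5 to 10 N) and pulls the door shut below about 0.03. It stays where left.
- door_hinge (a point): point on the hinge axis at half the door's height (z = 55 mm), at cabinet x = -8, y = +105 mm. Door 210 mm wide, 8 mm thick, z = 8 to 102 mm. Axes turn with the door: -y runs from the hinge to the free edge, -x is the outward normal; inner face at x = 0, outer at x = -8 mm.
- door_edge (a point): point on the door's outer face, 170 mm from the hinge (40 mm from the free edge), z = 85 mm: a good place to push. Same axes as door_hinge. Between 198 and 208 mm from the hinge a black pull stands 7 mm proud of the outer face.
- plate_low: square white ceramic plate, 50x50x8 mm, 76 g; origin at the centre of its underside, x and y along its edges, z up. The lower of the two on the tray, lying on the tray floor.
- plate_mid: square white ceramic plate, 50x50x8 mm, 76 g; origin at the centre of its underside, x and y along its edges, z up. The second on the tray, lying askew on the lower one.
- plate_loose: square white ceramic plate, 50x50x8 mm, 76 g; origin at the centre of its underside, x and y along its edges, z up. Lies on the bench to the right of the cabinet.
- timer: bystander: small beige timer, 62x62x18 mm, origin under its centre
- flask: bystander: small glass conical flask, 45 mm wide, 62 mm high, origin under its centre
- bottle: bystander: small lab bottle with a blue cap, 57 mm wide, 101 mm high, origin under its centre
Not all that is in view belongs to the job. What is shaped like the plate_mid but turquoise is not meant.

How it is judged (in metres and radians):
On the way, in this order (a step that is already met when the one before it is completed fails the run):
1. the three plates lie stacked with flush edges (within 3.5 mm and 0.09 rad) on the tray while it is still out (over 80 mm) (horizontal distance between each of plate_mid, plate_loose and plate_low below 0.0035 m and (angle between the x axis of plate_mid and the x axis of plate_low, either way round below 0.09 rad or angle between the x axis of plate_mid and the y axis of plate_low, either way round below 0.09 rad) and (angle between the x axis of plate_loose and the x axis of plate_low, either way round below 0.09 rad or angle between the x axis of plate_loose and the y axis of plate_low, either way round below 0.09 rad) and horizontal distance between plate_loose and plate_mid below 0.0035 m and (angle between the x axis of plate_loose and the x axis of plate_mid, either way round below 0.09 rad or angle between the x axis of plate_loose and the y axis of plate_mid, either way round below 0.09 rad) and z of plate_mid in the frame of plate_low between 0.006 and 0.01 m and z of plate_loose in the frame of plate_low between 0.014 and 0.018 m and value of joint tray above 0.08 m), for 0.2 s.
2. the tray is fully home (within 5 mm) (value of joint tray below 0.005 m), for 0.2 s.
3. the door is shut past its catch (below 0.02 rad) (value of joint door below 0.02 rad), for 0.2 s.
At the end, for the whole second after the job is handed in: The door is shut on its catch (below 0.02 rad), the tray is home within 5 mm, and the three plates rest inside on the tray floor in one stack, the loose one on top, centres within 3.5 mm of one another and edges parallel within 0.09 rad (horizontal distance between each of plate_mid, plate_loose and plate_low below 0.0035 m and (angle between the x axis of plate_mid and the x axis of plate_low, either way round below 0.09 rad or angle between the x axis of plate_mid and the y axis of plate_low, either way round below 0.09 rad) and (angle between the x axis of plate_loose and the x axis of plate_low, either way round below 0.09 rad or angle between the x axis of plate_loose and the y axis of plate_low, either way round below 0.09 rad) and horizontal distance between plate_loose and plate_mid below 0.0035 m and (angle between the x axis of plate_loose and the x axis of plate_mid, either way round below 0.09 rad or angle between the x axis of plate_loose and the y axis of plate_mid, either way round below 0.09 rad) and z of plate_mid in the frame of plate_low between 0.006 and 0.01 m and z of plate_loose in the frame of plate_low between 0.014 and 0.018 m and value of joint tray below 0.005 m and value of joint door below 0.02 rad and x of plate_low in the frame of dry_cabinet above 0.02 m and z of plate_low in the frame of dry_cabinet between 0.042 and 0.049 m and linear speed of each of plate_low, plate_mid, plate_loose below 0.02 m/s); the robot touches nothing.
It fails at once if the door is swung in (below 1.0 rad) while the tray is more than 20 mm out (value of joint door below 1 rad and value of joint tray above 0.02 m).
It fails at once if the timer is moved by more than 25 mm or tipped over (distance of timer from where it was at the start of the episode above 0.025 m or angle between timer's own z axis and vertical above 0.5 rad).
It fails at once if the flask is moved by more than 25 mm or tipped over (distance of flask from where it was at the start of the episode above 0.025 m or angle between flask's own z axis and vertical above 0.5 rad).
It fails at once if the bottle is moved by more than 25 mm or tipped over (distance of bottle from where it was at the start of the episode above 0.025 m or angle between bottle's own z axis and vertical above 0.5 rad).
It also fails if it takes over 70 s, if anything falls off the work surface, if the arm or the gripper's body presses on something with over 40 N, if the wrist force passes 120 N, or if a joint passes its speed limit or range.

ROBOT

A 6-joint arm with a two-finger parallel gripper is mounted at the origin on a cart in front of the work surface, level with it; the furniture and walls round the work are solid. World frame = base frame: x ahead of the robot, y to its left, z up, the work surface at z = 0. Lengths are in m, angles in degrees, forces in N, time in s.
With the tool pointing down it reaches from about 0.25 to 0.725 m from the base axis. Payload 9.7 kg.
Tool frame: the origin (TCP) lies on the centre line of the jaws, within the pads' length; the fingertips stand tip_extent ahead of it and the grasp point (between the pads) lies 3 mm ahead of it (tip_extent is the distance from the TCP to the fingertips, in m); z points along the fingers, y is the line along which they close (so a half turn about z gives the same grasp; the last joint's range is limited). The gripper opens to 85 mm and grips with 20 to 120 N. Pads are 22 mm wide; open, the fingers measure 114 mm over their backs; the gripper's body (76 mm by 85 mm) begins 54 mm behind the grasp point. The pads swing forward as they close: fully open they stand 13 mm farther back than shut.
Start: joints at [-63.942, 4.979, 10.078, 95.1, 0, 90], TCP at [0.242, -0.494, 0.253] pointing down, gripper open.
Joint ranges: [-179.16, 179.16], [-48.56, 103.87], [-65.8, 70.77], [-126.05, 130.52], [-82.76, 87.17], [-180, 180]. Speed limits (degrees/s): [127.2, 127.2, 147.25, 180, 180, 180].

INTERFACE

Orientations are given as [roll, pitch, yaw] about the fixed x, y, z axes, in that order (R = Rz(yaw) Ry(pitch) Rx(roll)).
In Python, from workcell import * gives the robot as it stands.
- The arm moves only by the tool servo_tool, never from a script. Its argument "rows" is a list of rows, each an object with "offset": the shift along the tool's x, y, z as a fraction of full scale, a list of three; "yaw": the turn about the tool's z as a fraction of full scale; "claw": the closure, from 0 (fully open) to 1 (shut). A call has 1 to 12 rows; each row is the pose to reach, as a shift and turn from the pose commanded when the call began, along the tool's axes at that moment, turning the shorter way round; what a row does not reach only later rows make up. Full scale, the value 1, is 0.1 m for a shift and pi rad for a turn. A row lasts 1/8 s, in which the tool goes at most 62.5 mm and 10.7 degrees, less where a joint would pass 70% of its speed; a pose out of reach is approached as far as the arm can. A call with a number of a shift or a turn outside -1 to 1 is refused whole. A call with a gripper value outside its range is refused whole. The fingers move at their own pace and stop on an object; "squeeze" is the grip in N (left out, the last holds). Time passes only in rows, so rows that repeat a pose let the fingers close. It gives the time, the measured TCP pose, the force, the opening and the grip force at its end, in the units of the state.
- get_obs(): the state, without advancing time (a new reading comes with each control period).
- camera(name): name is "scene" or "side" or "wrist"; returns (picture, depth): 400x640x3 uint8, red, green, blue; 400x640 float32, m along the optical axis (not along the pixel's ray), 0 where there is no reading.
- camera_info(name): a dict with "fx", "fy", "cx", "cy" (pixels), "cam_to_world" (4x4, takes a point from camera to world coordinates); the wrist camera has in their place "hand_eye" (4x4, takes a point from camera to tool coordinates, whose origin is the TCP and whose axes are the flange's). Camera axes: x right, y up, looking along -z (the intrinsics and any distortion apply to the point x, -y, -z); pixel columns grow to the right and rows downward; lengths in m; the calibration is good to about 2 mm. The wrist camera is an equidistant fisheye: a pixel r from the principal point sees the ray r / f radians off the axis. A picture is of the moment at which its call begins: read the wrist's pose just before it. camera_info takes no time and is no camera call.
- job_done(): hands the job in; it is judged then, once.
The state is a dict: "time": time; "q": joint angles; "qd": joint speeds; "joint_efforts": joint torques, N m; "ee_pos": TCP position; "tcp_rot": TCP orientation; "wrist_force": force on the tool from outside, world axes, zero at the start; "torque": the same for the moment, N m; "opening": finger opening in m; "grasp_force": force on a finger pad.
Only numpy, scipy, OpenCV 4.12 (cv2) and the standard library are available. Lean on these libraries where they do the work, as an engineer would, in place of code of your own. Each camera call takes 0.05 s, during which the arm holds its last target. There are 200 camera calls.

## Working session

There is one attempt and no reset: what is moved stays moved. The work goes in short steps, Python scripts to look and compute and a tool call to move; the robot and the scene stay as the last step left them, time stands still between calls to the robot, and variables do not carry over. Pictures are saved under pics/ and viewed, at most 10 in all, crops included, and the job is handed in when it is done.

Besides the shell and the picture viewer there is one more tool, called after "Call:" as name([rows], argument=value, ...), one row to a line, values as JSON. servo_tool: Moves the arm, as the interface text tells. Its arguments: {"type":"object","properties":{"rows":{"type":"array"},"squeeze":{"type":"number"}},"required":["rows"]}

```bash
ls; mkdir -p pics; cat > h.py <<'E'
from workcell import *
import numpy as np, cv2
def pts(name,d=None):
    im,dep=camera(name); I=camera_info(name)
    v,u=np.mgrid[0:400,0:640]
    P=np.stack([(u-I['cx'])/I['fx']*dep,-(v-I['cy'])/I['fy']*dep,-dep],-1)
    T=np.array(I['cam_to_world']); W=P@T[:3,:3].T+T[:3,3]; W[dep==0]=np.nan
    return im,dep,W
def save(im,n): cv2.imwrite('pics/'+n,np.ascontiguousarray(im[...,::-1]))
E
python3 - <<'E'
from h import *
print(get_obs())
for n in('scene','side'):
    im,d,W=pts(n); save(im,n+'0.png'); np.savez(n+'0.npz',im=im,W=W); i=camera_info(n);print({k:np.round(v,3).tolist() if k!='model' else v for k,v in i.items()})
i=camera_info('wrist');print(i)
E
```

```text
pics
{'time': 0.0, 'q': array([-6.39451353e+01,  5.01086380e+00,  1.00336880e+01,  9.51010551e+01,
       -1.97756755e-03,  9.00009519e+01]), 'qd': array([ 0.05805921,  0.01630036, -0.05379801,  0.03078951, -0.04665153,
       -0.05184986]), 'joint_efforts': array([ 6.28966677e-05, -5.20388997e+01,  4.64803970e+01,  1.64070376e-02,
        4.70810608e-05, -1.43430697e-05]), 'ee_pos': array([ 0.24147456, -0.49391598,  0.25257847]), 'tcp_rot': array([-1.79921769e+02,  1.97886542e-03,  2.60539155e+01]), 'wrist_force': array([ 0.18471743, -0.7804481 ,  0.25636971]), 'torque': array([ 0.02808907, -0.01568542,  0.02524374]), 'grasp_force': 0.0, 'opening': 0.08539766467769017}
{'fx': 390.888, 'fy': 390.888, 'cx': 321.543, 'cy': 198.846, 'cam_to_world': [[-0.8, 0.254, -0.544, -0.089], [-0.6, -0.339, 0.725, 0.901], [-0.0, 0.906, 0.423, 0.589], [0.0, 0.0, 0.0, 1.0]]}
{'fx': 368.769, 'fy': 368.769, 'cx': 306.196, 'cy': 196.26, 'cam_to_world': [[0.992, 0.071, -0.102, 0.449], [-0.124, 0.544, -0.83, -0.869], [-0.003, 0.836, 0.548, 0.674], [0.0, 0.0, 0.0, 1.0]]}
{'fx': 309.70691628693146, 'fy': 309.70691628693146, 'cx': 320.8364314830588, 'cy': 194.1564151911438, 'hand_eye': array([[ 8.94557339e-04,  9.50455507e-01,  3.10859340e-01,
         8.02386352e-02],
       [ 9.99999592e-01, -8.11282214e-04, -3.97187118e-04,
        -5.87696484e-04],
       [-1.25314030e-04,  3.10859568e-01, -9.50455845e-01,
        -1.20495820e-01],
       [ 0.00000000e+00,  0.00000000e+00,  0.00000000e+00,
         1.00000000e+00]])}
```

View pics/scene0.png

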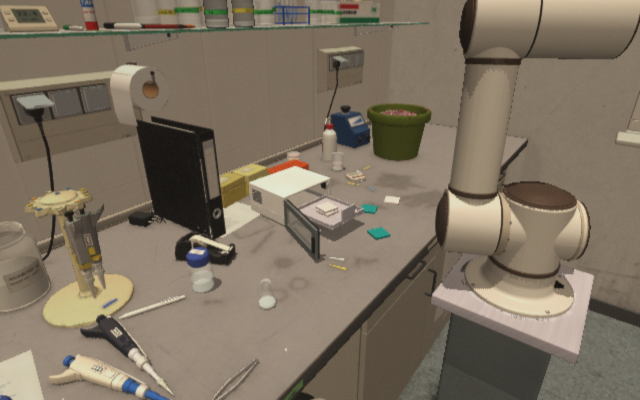

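View pics/side0.png

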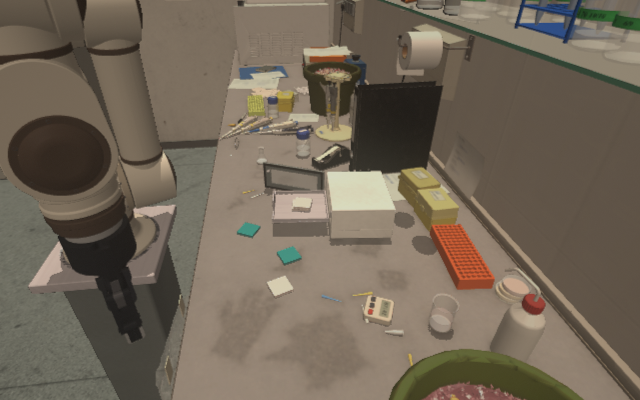

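```bash
python3 -c "
import workcell;print([(k,getattr(workcell,k)) for k in dir(workcell) if k[0]!='_' and not callable(getattr(workcell,k))])" | cut -c1-600
```

```text
[('tip_extent', 0.022)]
```

Side view: cabinet (360,205), tray with two plates (302,204), door (293,178). Candidates for the loose plate: white square (280,286), turquoise squares (248,229) and (289,255), and the beige timer (378,308). I choose the white one at (280,286). Next I measure it and take a close crop.

```bash
cat > m.py <<'E'
from h import *
z=np.load('side0.npz');im,W=z['im'],z['W']
def at(u,v): return np.round(np.nanmedian(W[v-1:v+2,u-1:u+2].reshape(-1,3),0),4)
for n,u,v in [('loose',280,286),('stack',302,203),('timer',378,308),('flask?',442,315),('cabtop',360,190),('bottlecap',303,133),('flask2',262,161),('tray',285,215),('turq',289,255),('turq2',248,229)]: print(n,at(u,v))
def rect(mask,n):
    P=W[mask][:,:2]; P=P[~np.isnan(P).any(1)]; r=cv2.minAreaRect((P*1000).astype(np.float32)); print(n,len(P),r,np.nanmean(W[mask][:,2]))
g=im.astype(int); 
U,V=np.meshgrid(np.arange(640),np.arange(400))
def box(u0,u1,v0,v1): return (U>=u0)&(U<=u1)&(V>=v0)&(V<=v1)
rect(box(262,300,270,302)&(W[...,2]>0.005)&(W[...,2]<0.012),'loose')
rect(box(315,410,160,245)&(abs(W[...,2]-.105)<.006),'cab top')
rect(box(285,318,190,220)&(W[...,2]>.0565)&(W[...,2]<.066),'mid')
rect(box(250,330,155,230)&(W[...,2]>.08)&(W[...,2]<.095)&box(262,330,190,240),'tab')
rect(box(250,326,155,195)&(W[...,2]>.097)&(W[...,2]<.106),'door top')
a=im[150:310,230:410]; save(cv2.resize(a,None,fx=4,fy=3.7,interpolation=cv2.INTER_CUBIC),'crop1.png')
E
python3 m.py
```

```text
loose [ 0.4617 -0.2438  0.0084]
stack [0.5464 0.0258 0.0601]
timer [ 0.674  -0.3428  0.0158]
flask? [ 0.7844 -0.4096  0.0553]
cabtop [0.7126 0.0039 0.1045]
bottlecap [0.5988 0.4425 0.0985]
flask2 [0.4346 0.3951 0.0151]
tray [ 0.493  -0.0081  0.0448]
turq [ 0.4924 -0.1381  0.0084]
turq2 [ 0.3838 -0.0122  0.008 ]
loose 341 ((461.373046875, -241.61021423339844), (50.88117980957031, 52.576629638671875), 21.335899353027344) 0.007888334090250847
cab top 2384 ((692.677001953125, 20.884376525878906), (226.7191925048828, 208.53964233398438), 83.53204345703125) 0.10448921663473876
mid 187 ((549.5687866210938, 25.080036163330078), (146.3911895751953, 61.34098434448242), 87.59967041015625) 0.06039754522778053
tab 22 ((526.4597778320312, -18.922576904296875), (43.03653335571289, 194.88047790527344), 49.14388656616211) 0.08686732247579303
door top 186 ((533.5767211914062, 172.6922607421875), (19.261566162109375, 208.96417236328125), 63.867340087890625) 0.1004397636192543
```

View pics/crop1.png

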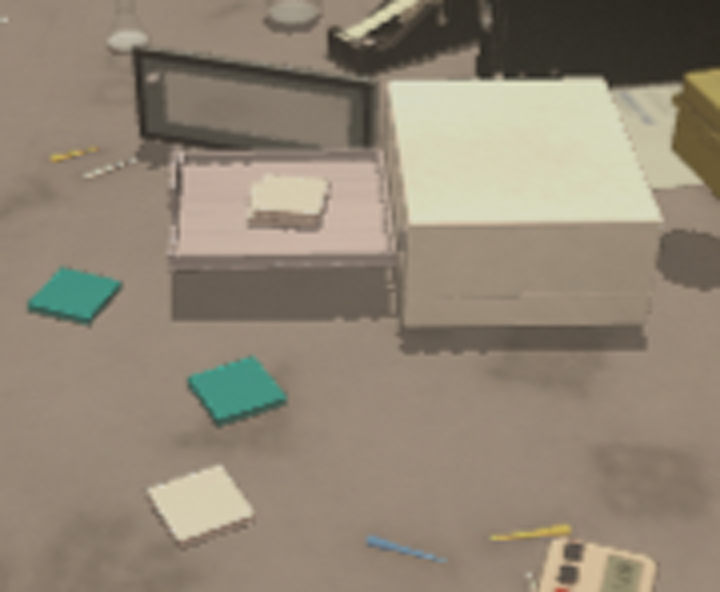

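The crop shows the white plate at crop pixel (200,505), two turquoise decoys, the timer at bottom right, and the tray stack at (288,200). The choice is confirmed: 51 mm square, top at z = 8 mm. Moving above it.

Call:
servo_tool([
  {"offset":[0.77,-0.325,0.2],"yaw":0,"claw":0},
  {"offset":[0.77,-0.325,0.2],"yaw":0,"claw":0},
])

```text
time: 0.35
ee_pos: [0.2974, -0.4293, 0.2322]
tcp_rot: [-179.9, -0.0, 26.1]
wrist_force: [0.2, -1.4, 0.2]
opening: 0.0853
grasp_force: 0.0
```

Call:
servo_tool([
  {"offset":[0.77,-0.325,0.3],"yaw":0,"claw":0},
  {"offset":[0.77,-0.325,0.3],"yaw":0,"claw":0},
])

```text
time: 0.6
ee_pos: [0.3523, -0.3659, 0.2019]
tcp_rot: [-179.9, 0.0, 26.1]
wrist_force: [0.1, -0.2, 0.1]
opening: 0.0854
grasp_force: 0.0
```

Call:
servo_tool([
  {"offset":[0.77,-0.325,0.3],"yaw":0,"claw":0},
  {"offset":[0.77,-0.325,0.3],"yaw":0,"claw":0},
])

```text
time: 0.85
ee_pos: [0.4071, -0.3028, 0.1718]
tcp_rot: [-179.9, 0.0, 26.2]
wrist_force: [-0.0, 0.3, -0.1]
opening: 0.0854
grasp_force: 0.0
```

Call:
servo_tool([
  {"offset":[0.77,-0.325,0.25],"yaw":0.026,"claw":0},
  {"offset":[0.77,-0.325,0.25],"yaw":0.026,"claw":0},
  {"offset":[0.77,-0.325,0.25],"yaw":0.026,"claw":0},
])

```text
time: 1.23
ee_pos: [0.4615, -0.2406, 0.1472]
tcp_rot: [-179.9, 0.1, 21.5]
wrist_force: [-0.6, -0.2, -0.3]
opening: 0.0853
grasp_force: 0.0
```

```bash
cat >> h.py <<'E'
from scipy.spatial.transform import Rotation as R
def wrist(name=None):
    """image, world points and list of things, from the fisheye depth"""
    o=get_obs(); im,dep=camera('wrist'); I=camera_info('wrist'); H=np.array(I['hand_eye'])
    v,u=np.mgrid[0:400,0:640]; a=(u-I['cx'])/I['fx']; b=(v-I['cy'])/I['fy']; r=np.hypot(a,b)+1e-9
    k=np.tan(np.minimum(r,1.5))/r
    P=np.stack([a*k*dep,-b*k*dep,-dep],-1)
    P=P@H[:3,:3].T+H[:3,3]; T=R.from_euler('xyz',o['tcp_rot'],degrees=True).as_matrix()
    W=P@T.T+o['ee_pos']; W[dep==0]=np.nan
    if name: save(im,name+'.png')
    return o,im,W
def rect(W,m,n=''):
    P=W[m]; P=P[~np.isnan(P).any(1)]; r=cv2.minAreaRect((P[:,:2]*1000).astype(np.float32))
    print(n,len(P),np.round(r[0],1),np.round(r[1],1),round(r[2],2),'z',np.round(np.median(P[:,2]),4)); return r
E
python3 - <<'E'
from h import *
o,im,W=wrist('w1'); print(o['ee_pos'],o['tcp_rot'],o['wrist_force'],o['time']); np.savez('w1.npz',im=im,W=W)
g=im.astype(int); white=(g.min(2)>120)
d=np.hypot(W[...,0]-.4614,W[...,1]+.2416)
rect(W,(d<.05)&(W[...,2]>.004)&(W[...,2]<.014),'loose z')
print('med col',np.median(g[(d<.02)],0))
E
```

```text
[ 0.46152386 -0.24056897  0.14720345] [-1.79910188e+02  7.06953827e-02  2.15353073e+01] [-0.55433531 -0.17640215 -0.31242646] 1.225
loose z 3151 [ 462.7 -240.1] [50.8 51. ] 20.55 z 0.0079
med col [15. 16. 16.]
```

View pics/w1.png

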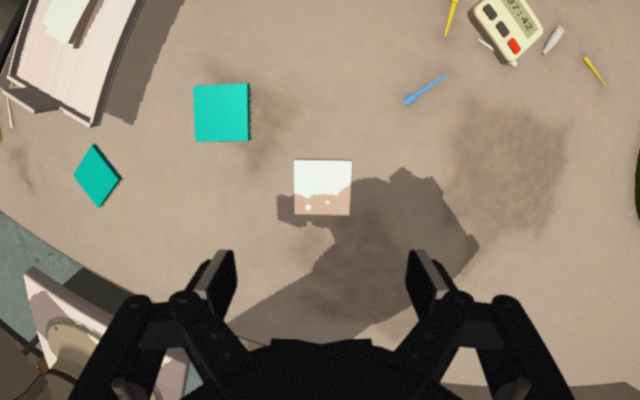

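The wrist view shows the plate at (322,187), aligned with the jaws. The fingertips are near (232,255) and (408,255). I need the tip depth when open.

```bash
python3 - <<'E'
from h import *
z=np.load('w1.npz');W=z['W']
o=np.array([.46152,-.24057,.1472]); T=R.from_euler('xyz',[-179.91,.07,21.53],degrees=True).as_matrix()
L=(W-o)@T
for s in (slice(200,240),slice(405,440)):
    P=L[245:300,s].reshape(-1,3); P=P[P[:,2]<.06]; 
    print(len(P),np.percentile(P[:,2],[50,90,95,99,100]), P[np.argsort(P[:,2])[-5:]])
E
```

```text
1606 [-0.00998118  0.00313312  0.00529879  0.00836038  0.00969517] [[ 0.00751386 -0.04353184  0.00896847]
 [-0.00658133 -0.04322653  0.00898766]
 [-0.00557812 -0.04370487  0.00929292]
 [ 0.00100787 -0.04339541  0.00932262]
 [-0.00643316 -0.0433785   0.00969517]]
1525 [-0.0093157   0.00334389  0.00543927  0.00816984  0.00984007] [[-0.00759751  0.04242492  0.00874444]
 [ 0.00656295  0.04218118  0.00880835]
 [ 0.0006323   0.04248739  0.00908215]
 [ 0.00557131  0.04249732  0.00954524]
 [ 0.00711567  0.04238007  0.00984007]]
```

Call:
servo_tool([
  {"offset":[0.013,0,0.5],"yaw":0.005,"claw":0.25},
  {"offset":[0.013,0,0.95],"yaw":0.005,"claw":0.25},
  {"offset":[0.013,0,0.95],"yaw":0.005,"claw":0.25},
  {"offset":[0.013,0,0.95],"yaw":0.005,"claw":0.25},
])

```text
time: 1.78
ee_pos: [0.4628, -0.2425, 0.0553]
tcp_rot: [179.9, -0.1, 20.4]
wrist_force: [-0.2, 0.5, 0.5]
opening: 0.064
grasp_force: 0.0
```

```bash
cat >> h.py <<'E'
def tips(o,W):
    T=R.from_euler('xyz',o['tcp_rot'],degrees=True).as_matrix(); L=(W-o['ee_pos'])@T
    for s in (-1,1):
        m=(abs(L[...,0])<.013)&(abs(L[...,2])<.03)&(s*L[...,1]>.5*o['opening']-.004)&(s*L[...,1]<.5*o['opening']+.012)&(W[...,2]>.012)
        z=L[m][:,2]; print('tip',len(z),np.percentile(z,[50,95,99,99.8]) if len(z) else '')
E
python3 - <<'E'
from h import *
o,im,W=wrist('w2'); print(o['ee_pos'],o['tcp_rot'],o['opening'],o['time'])
tips(o,W)
d=np.hypot(W[...,0]-.4624,W[...,1]+.2402)
rect(W,(d<.045)&(W[...,2]>.004)&(W[...,2]<.014),'loose')
E
```

```text
[ 0.46279599 -0.24251132  0.05533125] [ 1.79912870e+02 -7.32817086e-02  2.04250976e+01] 0.06402059511982851 1.775
tip 1875 [-0.00960496  0.01096607  0.01445674  0.01582511]
tip 1985 [-0.00939822  0.0110493   0.01451057  0.01552908]
loose 6344 [ 462.7 -239.9] [50.8 50.7] 20.8 z 0.0079
```

Call:
servo_tool([
  {"offset":[0.009,-0.025,0.2],"yaw":0,"claw":0.25},
  {"offset":[0.009,-0.025,0.338],"yaw":0,"claw":0.25},
  {"offset":[0.009,-0.025,0.338],"yaw":0,"claw":0.25},
], squeeze=30)

```text
time: 2.2
ee_pos: [0.4622, -0.2389, 0.0195]
tcp_rot: [-180.0, 0.0, 20.5]
wrist_force: [-0.5, 0.8, -0.3]
opening: 0.0638
grasp_force: 0.0
```

Call:
servo_tool([
  {"offset":[0,0,0],"yaw":0,"claw":0.5},
  {"offset":[0,0,0],"yaw":0,"claw":0.5},
  {"offset":[0,0,0],"yaw":0,"claw":0.6},
])

```text
time: 2.58
ee_pos: [0.463, -0.2392, 0.0206]
tcp_rot: [179.9, -0.1, 20.5]
wrist_force: [-1.0, 0.0, 6.7]
opening: 0.0485
grasp_force: 31.8
```

Call:
servo_tool([
  {"offset":[0,0,-0.4],"yaw":0,"claw":0.6},
  {"offset":[0,0,-0.95],"yaw":0,"claw":0.6},
  {"offset":[0,0,-0.95],"yaw":0,"claw":0.6},
])

```text
time: 2.95
ee_pos: [0.4643, -0.2399, 0.1191]
tcp_rot: [179.7, -0.3, 20.5]
wrist_force: [-0.2, 0.0, -1.5]
opening: 0.0491
grasp_force: 31.7
```

Call:
servo_tool([
  {"offset":[0.16,-0.38,-0.4],"yaw":0,"claw":0.6},
  {"offset":[0.31,-0.77,-0.6],"yaw":0,"claw":0.6},
  {"offset":[0.31,-0.77,-0.6],"yaw":0,"claw":0.6},
])

```text
time: 3.32
ee_pos: [0.465, -0.1542, 0.1756]
tcp_rot: [179.9, -0.1, 20.6]
wrist_force: [0.2, -0.5, -0.7]
opening: 0.049
grasp_force: 31.7
```

Call:
servo_tool([
  {"offset":[0.16,-0.38,0],"yaw":0,"claw":0.6},
  {"offset":[0.31,-0.77,0],"yaw":0,"claw":0.6},
])

```text
time: 3.58
ee_pos: [0.4663, -0.0727, 0.173]
tcp_rot: [-180.0, 0.1, 20.4]
wrist_force: [0.4, -0.4, -1.1]
opening: 0.0491
grasp_force: 31.7
```

Call:
servo_tool([
  {"offset":[0.16,-0.38,0],"yaw":0.057,"claw":0.6},
  {"offset":[0.31,-0.77,0],"yaw":0.114,"claw":0.6},
  {"offset":[0.31,-0.77,0],"yaw":0.114,"claw":0.6},
  {"offset":[0.31,-0.77,0],"yaw":0.114,"claw":0.6},
])

```text
time: 4.08
ee_pos: [0.4686, 0.0034, 0.1736]
tcp_rot: [-179.8, 0.1, 0.3]
wrist_force: [-0.1, -0.3, -0.9]
opening: 0.0489
grasp_force: 31.8
```

```bash
python3 - <<'E'
from h import *
o,im,W=wrist('w3'); print(o['ee_pos'],o['tcp_rot'],o['opening'],o['time']); np.savez('w3.npz',im=im,W=W)
d=np.hypot(W[...,0]-.5464,W[...,1]-.0258)
rect(W,(d<.045)&(W[...,2]>.0575)&(W[...,2]<.065),'mid')
rect(W,(d<.045)&(W[...,2]>.0495)&(W[...,2]<.057),'low')
rect(W,(W[...,0]>.56)&(W[...,1]<.2)&(W[...,2]>.1)&(W[...,2]<.108),'cab')
rect(W,(d<.12)&(W[...,2]>.0425)&(W[...,2]<.047),'tray floor')
E
```

```text
[0.46857903 0.00343975 0.17357841] [-1.79766598e+02  7.12293939e-02  2.92624740e-01] 0.04887583442703978 4.075
mid 4326 [549.2  29.8] [50.5 50.5] 74.09 z 0.0609
low 483 [543.3  33.6] [50.4 49.9] 81.19 z 0.0529
cab 1253 [615.9  49.7] [ 60.9 255.6] 13.14 z 0.1013
tray floor 26538 [551.7  18.8] [167.1 176.7] 83.96 z 0.0449
```

View pics/w3.png

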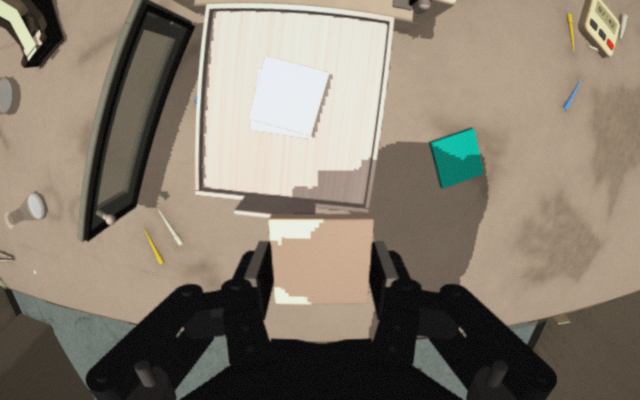

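The view shows the tray with the stack at (290,97), the mid plate skewed over the low one, the door at left (135,120), and the held plate seated square at (320,260). The low plate is at (543.3, 33.6) mm, yaw about −8.8°.

Call:
servo_tool([
  {"offset":[0.37,-0.15,0],"yaw":0.025,"claw":0.6},
  {"offset":[0.75,-0.298,0.3],"yaw":0.0506,"claw":0.6},
  {"offset":[0.75,-0.298,0.6],"yaw":0.0506,"claw":0.6},
  {"offset":[0.75,-0.298,0.6],"yaw":0.0506,"claw":0.6},
])

```text
time: 4.62
ee_pos: [0.5384, -0.0245, 0.112]
tcp_rot: [-177.3, 0.4, -3.9]
wrist_force: [-1.0, 0.4, -0.6]
opening: 0.0491
grasp_force: 31.7
```

```bash
python3 - <<'E'
from h import *
o,im,W=wrist('w4'); print(o['ee_pos'],o['tcp_rot'],o['opening'],o['time'])
im,d,W=pts('side'); np.savez('side1.npz',im=im,W=W)
# held plate face?
d=np.hypot(W[...,0]-.5433,W[...,1]-.0336)
E
```

```text
[ 0.53842551 -0.02446687  0.1120348 ] [-177.29700391    0.41972178   -3.89484069] 0.049088880936316706 4.625
```

```bash
python3 - <<'E'
from h import *
o=get_obs();print({k:np.round(v,3) for k,v in o.items()})
E
```

```text
{'time': np.float64(4.725), 'q': array([ -3.836,   3.301,  -7.027,  79.848,   2.714, 179.96 ]), 'qd': array([ 0.471, -1.255,  1.241,  0.261, -0.078, -0.185]), 'joint_efforts': array([-3.0000e-01, -4.8807e+01,  4.5570e+01, -1.3600e-01,  1.6900e-01,
        7.0000e-03]), 'ee_pos': array([ 0.539, -0.024,  0.115]), 'tcp_rot': array([-1.77286e+02,  1.75000e-01, -3.79600e+00]), 'wrist_force': array([ 0.305, -0.227,  0.33 ]), 'torque': array([ 0.007, -0.   , -0.035]), 'grasp_force': np.float64(31.748), 'opening': np.float64(0.049)}
```

Call:
servo_tool([
  {"offset":[0,0,0],"yaw":0,"claw":0.6},
])

```text
time: 4.85
ee_pos: [0.5401, -0.0233, 0.1162]
tcp_rot: [-177.3, 0.0, -3.7]
wrist_force: [0.1, 0.1, -0.5]
opening: 0.0492
grasp_force: 31.8
```

Joint 6 hit its 180° limit (q6 = q1 − yaw + 180). I'll use the equivalent square orientation at yaw about 81° instead.

Call:
servo_tool([
  {"offset":[0,0,-0.3],"yaw":-0.059,"claw":0.6},
  {"offset":[0,0,-0.3],"yaw":-0.118,"claw":0.6},
  {"offset":[0,0,-0.3],"yaw":-0.177,"claw":0.6},
  {"offset":[0,0,-0.3],"yaw":-0.236,"claw":0.6},
  {"offset":[0,0,-0.3],"yaw":-0.295,"claw":0.6},
  {"offset":[0,0,-0.3],"yaw":-0.354,"claw":0.6},
  {"offset":[0,0,-0.3],"yaw":-0.413,"claw":0.6},
  {"offset":[0,0,-0.3],"yaw":-0.47,"claw":0.6},
  {"offset":[0,0,-0.3],"yaw":-0.47,"claw":0.6},
])

```text
time: 5.98
ee_pos: [0.5399, -0.0245, 0.1459]
tcp_rot: [-179.7, -2.7, 80.8]
wrist_force: [-0.0, 0.1, -0.1]
opening: 0.0487
grasp_force: 31.8
```

```bash
python3 - <<'E'
from h import *
o=get_obs();print({k:np.round(o[k],3) for k in('q','ee_pos','tcp_rot','opening')})
E
```

```text
{'q': array([-3.92 ,  2.904, -4.017, 83.123,  2.708, 95.268]), 'ee_pos': array([ 0.54 , -0.025,  0.146]), 'tcp_rot': array([-179.707,   -2.692,   80.804]), 'opening': np.float64(0.049)}
```

```bash
cat >> h.py <<'E'
def go(p,ahead=0.,yaw=None):
    """offsets (units of 0.1 m) bringing the point `ahead` m along the tool axis to p; yaw in world degrees"""
    o=get_obs(); T=R.from_euler('xyz',o['tcp_rot'],degrees=True).as_matrix()
    if yaw is None: d=0; T2=T
    else:
        d=-((yaw-o['tcp_rot'][2]+180)%360-180); T2=T@R.from_euler('z',d,degrees=True).as_matrix()
    t=np.array(p)-ahead*T2[:,2]
    print('offset',np.round((t-o['ee_pos'])@T/.1,3),'yaw',round(d/180,4),'ee',np.round(o['ee_pos'],4),np.round(o['tcp_rot'],1),'q6',round(o['q'][5],1))
E
python3 -c "
from h import *
go([.5433,.0336,.0635+.03],.0206,81.2); go([.5433,.0336,.0625],.0206,81.2)"
```

```text
offset [ 0.554 -0.057  0.345] yaw -0.0022 ee [ 0.5399 -0.0245  0.1459] [-179.7   -2.7   80.8] q6 95.3
offset [ 0.54  -0.055  0.654] yaw -0.0022 ee [ 0.5399 -0.0245  0.1459] [-179.7   -2.7   80.8] q6 95.3
```

Call:
servo_tool([
  {"offset":[0.28,-0.03,0],"yaw":-0.002,"claw":0.6},
  {"offset":[0.554,-0.057,0.2],"yaw":-0.002,"claw":0.6},
  {"offset":[0.554,-0.057,0.345],"yaw":-0.002,"claw":0.6},
  {"offset":[0.554,-0.057,0.345],"yaw":-0.002,"claw":0.6},
])

```text
time: 6.48
ee_pos: [0.5422, 0.0323, 0.112]
tcp_rot: [-179.5, -2.7, 81.1]
wrist_force: [0.0, -0.2, 0.1]
opening: 0.0492
grasp_force: 31.7
```

```bash
python3 -c "
from h import *
go([.5433,.0336,.0625],.0206,81.2)"
```

```text
offset [-0.009  0.013  0.289] yaw -0.0005 ee [0.5422 0.0323 0.112 ] [-179.5   -2.7   81.1] q6 101.0
```

Call:
servo_tool([
  {"offset":[0,0.013,0.18],"yaw":0,"claw":0.6},
  {"offset":[0,0.013,0.28],"yaw":0,"claw":0.6},
  {"offset":[0,0.013,0.28],"yaw":0,"claw":0.6},
])

```text
time: 6.85
ee_pos: [0.5438, 0.0333, 0.0839]
tcp_rot: [-179.5, -2.7, 81.2]
wrist_force: [-0.9, -0.4, 0.4]
opening: 0.0489
grasp_force: 31.8
```

Call:
servo_tool([
  {"offset":[0,0,0.02],"yaw":0,"claw":0.6},
  {"offset":[0,0,0.02],"yaw":0,"claw":0.6},
])

```text
time: 7.1
ee_pos: [0.5442, 0.0337, 0.083]
tcp_rot: [-179.6, -2.7, 81.2]
wrist_force: [0.2, 0.7, -1.0]
opening: 0.0489
grasp_force: 31.8
```

Call:
servo_tool([
  {"offset":[0,0,0],"yaw":0,"claw":0.27},
  {"offset":[0,0,0],"yaw":0,"claw":0.27},
  {"offset":[0,0,0],"yaw":0,"claw":0.27},
], squeeze=20)

```text
time: 7.48
ee_pos: [0.5442, 0.0338, 0.0829]
tcp_rot: [-179.6, -2.7, 81.2]
wrist_force: [1.0, -0.2, -0.5]
opening: 0.0624
grasp_force: 0.0
```

```bash
python3 - <<'E'
from h import *
o,im,W=wrist('w5'); print(o['ee_pos'],o['tcp_rot'],o['opening'],o['time']); np.savez('w5.npz',im=im,W=W)
d=np.hypot(W[...,0]-.5433,W[...,1]-.0336)
for n,a in(('top',.069),('mid',.061),('low',.053)):
    rect(W,(d<.045)&(abs(W[...,2]-a)<.003),n)
go([.5433,.0336,.0475],.0206,81.2)
E
```

```text
[0.54420533 0.03378286 0.08289587] [-179.62731854   -2.69017539   81.22483739] 0.062383717243108414 7.475
top 8845 [546.4  34.3] [50.6 79.4] 81.18 z 0.0689
mid 760 [560.6  40.4] [40.1 75.3] 31.13 z 0.0609
low 497 [551.7  55.8] [ 5.4 58.1] 77.91 z 0.0527
offset [-0.02  -0.006  0.147] yaw 0.0001 ee [0.5442 0.0338 0.0829] [-179.6   -2.7   81.2] q6 101.0
```

View pics/w5.png

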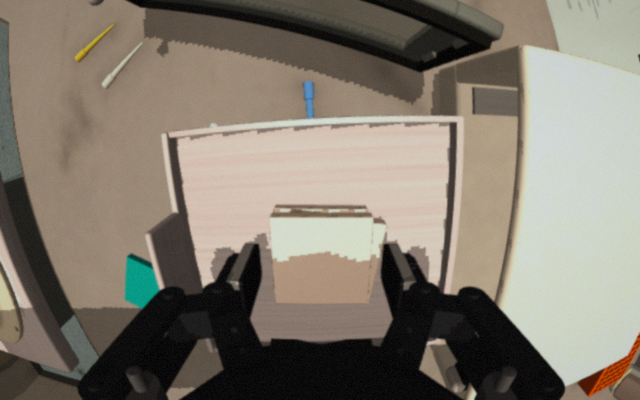

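Loose plate lies flat on the stack (320,255), with the mid plate protruding to the right (380,245). Opening wider, lowering, and squeezing lightly along this axis.

Call:
servo_tool([
  {"offset":[0,0,0],"yaw":0,"claw":0.12},
  {"offset":[0,0,0],"yaw":0,"claw":0.12},
  {"offset":[-0.02,0,0.08],"yaw":0,"claw":0.12},
  {"offset":[-0.02,0,0.158],"yaw":0,"claw":0.12},
  {"offset":[-0.02,0,0.158],"yaw":0,"claw":0.12},
], squeeze=20)

```text
time: 8.15
ee_pos: [0.5432, 0.0325, 0.0658]
tcp_rot: [-179.5, -2.7, 81.2]
wrist_force: [0.0, 0.2, 0.0]
opening: 0.0752
grasp_force: 0.0
```

Call:
servo_tool([
  {"offset":[0,0,0],"yaw":0,"claw":0.25},
  {"offset":[0,0,0],"yaw":0,"claw":0.3},
  {"offset":[0,0,0],"yaw":0,"claw":0.36},
  {"offset":[0,0,0],"yaw":0,"claw":0.4},
  {"offset":[0,0,0],"yaw":0,"claw":0.45},
  {"offset":[0,0,0],"yaw":0,"claw":0.5},
  {"offset":[0,0,0],"yaw":0,"claw":0.5},
  {"offset":[0,0,0],"yaw":0,"claw":0.5},
])

```text
time: 9.15
ee_pos: [0.544, 0.0326, 0.0674]
tcp_rot: [-179.6, -2.7, 81.2]
wrist_force: [-1.1, 0.3, 5.3]
opening: 0.0496
grasp_force: 21.9
```

Call:
servo_tool([
  {"offset":[0,0,0],"yaw":0,"claw":0.2},
  {"offset":[0,0,0],"yaw":0,"claw":0.2},
  {"offset":[0.01,0,-0.3],"yaw":0,"claw":0.2},
  {"offset":[0.03,0,-0.7],"yaw":-0.05,"claw":0.2},
])

```text
time: 9.65
ee_pos: [0.5434, 0.0321, 0.1365]
tcp_rot: [-179.9, -2.7, 90.4]
wrist_force: [1.1, 0.7, 0.2]
opening: 0.0684
grasp_force: 0.0
```

Call:
servo_tool([
  {"offset":[0,0,0],"yaw":-0.055,"claw":0.2},
  {"offset":[0,0,0],"yaw":-0.11,"claw":0.2},
  {"offset":[0,0,0],"yaw":-0.165,"claw":0.2},
  {"offset":[0,0,0],"yaw":-0.22,"claw":0.2},
  {"offset":[0,0,0],"yaw":-0.275,"claw":0.2},
  {"offset":[0,0,0],"yaw":-0.33,"claw":0.2},
  {"offset":[0,0,0],"yaw":-0.385,"claw":0.2},
  {"offset":[0,0,0],"yaw":-0.44,"claw":0.2},
  {"offset":[0,0,0],"yaw":-0.45,"claw":0.2},
  {"offset":[0,0,0],"yaw":-0.45,"claw":0.2},
])

```text
time: 10.9
ee_pos: [0.5442, 0.0322, 0.1368]
tcp_rot: [177.3, -0.4, 171.1]
wrist_force: [0.2, -0.7, -0.0]
opening: 0.0683
grasp_force: 0.0
```

```bash
python3 - <<'E'
from h import *
o,im,W=wrist('w6'); print(o['ee_pos'],o['tcp_rot'],o['opening'],o['time']); np.savez('w6.npz',im=im,W=W)
T=R.from_euler('xyz',o['tcp_rot'],degrees=True).as_matrix(); L=(W-o['ee_pos'])@T
c=np.array([.5433,.0336])
d=np.hypot(W[...,0]-.5433,W[...,1]-.0336)
ok=np.ones(d.shape,bool)
for n,a in(('top',.069),('mid',.061),('low',.053)):
    rect(W,(d<.042)&(abs(W[...,2]-a)<.003),n)
go([.544,.0336,.0475],.0206,171.2)
E
```

```text
[0.54418503 0.03216075 0.13680449] [177.32015383  -0.40813913 171.07174953] 0.06827807536712542 10.9
top 5294 [543.8  32.2] [50.5 51.2] 81.62 z 0.0688
mid 359 [528.8  20.9] [36.3 71.5] 35.34 z 0.0608
low 154 [519.   35.5] [52.9  2.6] 79.08 z 0.0523
offset [-0.002 -0.028  0.687] yaw -0.0007 ee [0.5442 0.0322 0.1369] [177.3  -0.4 171.1] q6 11.0
```

View pics/w6.png

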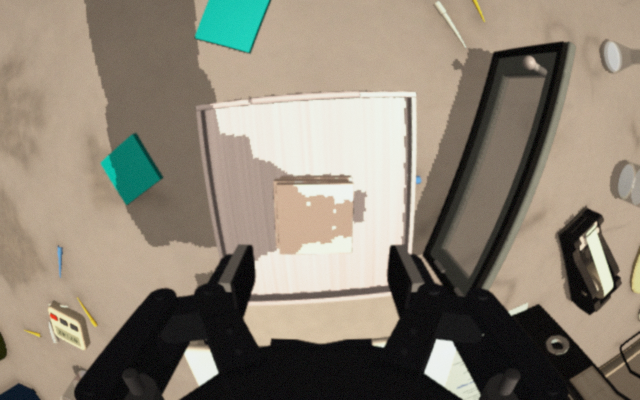

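Call:
servo_tool([
  {"offset":[0,-0.02,0.3],"yaw":0,"claw":0.2},
  {"offset":[0,-0.028,0.6],"yaw":0,"claw":0.2},
  {"offset":[0,-0.028,0.695],"yaw":0,"claw":0.2},
  {"offset":[0,-0.028,0.695],"yaw":0,"claw":0.2},
])

```text
time: 11.45
ee_pos: [0.5437, 0.0327, 0.0674]
tcp_rot: [177.3, -0.4, 171.2]
wrist_force: [-0.1, -0.7, -0.1]
opening: 0.0684
grasp_force: 0.0
```

Call:
servo_tool([
  {"offset":[0,0,0],"yaw":0,"claw":0.28},
  {"offset":[0,0,0],"yaw":0,"claw":0.32},
  {"offset":[0,0,0],"yaw":0,"claw":0.36},
  {"offset":[0,0,0],"yaw":0,"claw":0.4},
  {"offset":[0,0,0],"yaw":0,"claw":0.45},
  {"offset":[0,0,0],"yaw":0,"claw":0.5},
  {"offset":[0,0,0],"yaw":0,"claw":0.5},
  {"offset":[0,0,0],"yaw":0,"claw":0.5},
])

```text
time: 12.45
ee_pos: [0.5442, 0.0325, 0.068]
tcp_rot: [177.3, -0.3, 171.2]
wrist_force: [-0.8, -2.9, 5.9]
opening: 0.0495
grasp_force: 20.7
```

Call:
servo_tool([
  {"offset":[0,0,0],"yaw":0,"claw":0.2},
  {"offset":[0,0,0],"yaw":0,"claw":0.2},
  {"offset":[0,0.01,-0.3],"yaw":0,"claw":0.2},
  {"offset":[0,0.03,-0.7],"yaw":0,"claw":0.2},
  {"offset":[0,0.03,-0.7],"yaw":0,"claw":0.2},
])

```text
time: 13.08
ee_pos: [0.5457, 0.0326, 0.1405]
tcp_rot: [177.2, -0.1, 171.2]
wrist_force: [-0.6, 0.6, 0.4]
opening: 0.0682
grasp_force: 0.0
```

```bash
python3 - <<'E'
from h import *
o,im,W=wrist(); print(o['ee_pos'],o['tcp_rot'],o['opening'],o['time']); np.savez('w7.npz',im=im,W=W)
save(cv2.resize(im[90:270,180:440],(780,540),interpolation=cv2.INTER_CUBIC),'w7c.png')
d=np.hypot(W[...,0]-.5438,W[...,1]-.0322)
for n,a in(('top',.069),('mid',.061),('low',.053)):
    rect(W,(d<.042)&(abs(W[...,2]-a)<.003),n)
E
```

```text
[0.54570937 0.03256141 0.14048527] [ 1.77246584e+02 -1.17387893e-01  1.71247829e+02] 0.06818206510556016 13.075
top 5152 [543.8  33.6] [50.2 50.7] 81.1 z 0.0688
mid 199 [519.3  37.9] [49.5  1.5] 81.47 z 0.0612
low 105 [519.4  38. ] [50.2  0.7] 80.62 z 0.0535
```

View pics/w7c.png

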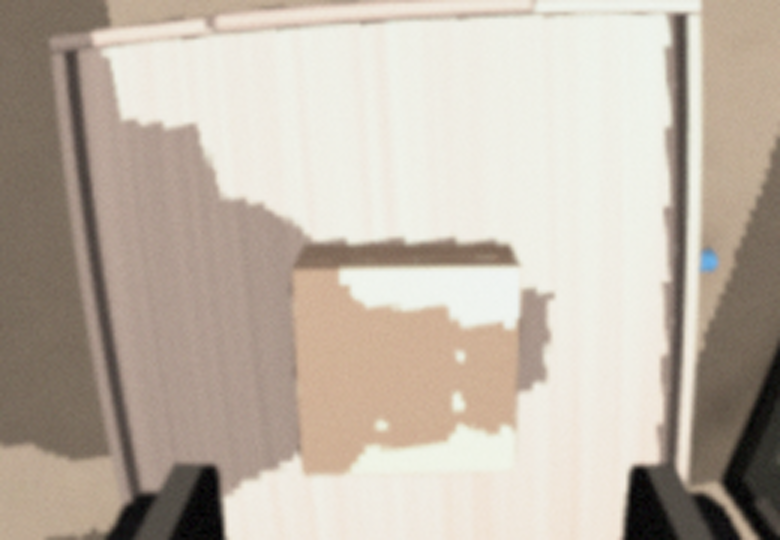

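All three are flush: the mid and low edge strips coincide at x = 519 mm, yaw −9°. Next, the tray tab and cabinet axes.

```bash
python3 - <<'E'
from h import *
from scipy.optimize import minimize
z7=np.load('w7.npz')['W']; z3=np.load('w3.npz')['W']; zs=np.load('side0.npz')['W']
# cabinet top, side camera: robust extents vs yaw
def ext(P,yaw,lo=1,hi=99):
    c,s=np.cos(yaw),np.sin(yaw); a=P[:,0]*c+P[:,1]*s; b=-P[:,0]*s+P[:,1]*c
    return np.percentile(a,[lo,hi]),np.percentile(b,[lo,hi])
m=(abs(zs[...,2]-.1045)<.0025)&(zs[...,0]>.58)&(zs[...,0]<.82)&(abs(zs[...,1])<.16)
P=zs[m][:,:2]; f=lambda y:(lambda e:np.ptp(e[0])*np.ptp(e[1]))(ext(P,y))
ys=np.radians(np.arange(-15,15,.25)); y=ys[np.argmin([f(q) for q in ys])]; e=ext(P,y,.3,99.7)
print('cab yaw',np.degrees(y),e,np.ptp(e[0]),np.ptp(e[1]))
for n,W in(('w7',z7),('w3',z3)):
    d=np.hypot(W[...,0]-.545,W[...,1]-.02)
    m=(abs(W[...,2]-.055)<.0015)&(d<.12)&(np.hypot(W[...,0]-.546,W[...,1]-.032)>.04); rect(W,m,n+' rims')
    m=(W[...,2]>.08)&(W[...,2]<.092)&(abs(W[...,0]-.47)<.03)&(abs(W[...,1]-.02)<.06); print(m.sum()); 
    if m.sum()>20: rect(W,m,n+' tab')
    m=(W[...,2]>.095)&(W[...,2]<.105)&(W[...,1]>.07)&(W[...,1]<.26)&(W[...,0]<.66); print(m.sum()); 
    if m.sum()>20: r=rect(W,m,n+' door'); print(cv2.boxPoints(r).round())
E
```

```text
cab yaw -6.25 (array([0.59132479, 0.78922929]), array([-0.01615307,  0.20035546])) 0.19790449229414564 0.2165085339524121
w7 rims 2271 [542.3  31.2] [149.1 161.2] 84.28 z 0.0549
780
w7 tab 780 [464.4  39.5] [59.4  4.3] 84.0 z 0.0886
4984
w7 door 4984 [551.4 165.7] [ 60.8 245.6] 53.42 z 0.1006
[[435. 214.]
 [632.  68.]
 [668. 117.]
 [471. 263.]]
w3 rims 2723 [543.8  18.7] [173.8 167.3] 84.08 z 0.0549
411
w3 tab 411 [464.7  40.5] [57.4  4.8] 84.75 z 0.0868
3937
w3 door 3937 [533.3 173.6] [ 15.4 207.6] 64.93 z 0.1008
[[436. 211.]
 [624. 123.]
 [631. 137.]
 [443. 225.]]
```

```bash
python3 -c "
from h import *
go([.4395,.042,.118],.022,174); go([.4395,.042,.07],.022,174)"
```

```text
offset [ 1.056 -0.077 -0.013] yaw -0.0153 ee [0.545  0.0325 0.1385] [177.3  -0.3 171.2] q6 10.9
offset [ 1.054 -0.099  0.466] yaw -0.0153 ee [0.545  0.0325 0.1385] [177.3  -0.3 171.2] q6 10.9
```

Call:
servo_tool([
  {"offset":[0.4,-0.03,-0.05],"yaw":-0.015,"claw":1},
  {"offset":[0.9,-0.07,-0.05],"yaw":-0.015,"claw":1},
  {"offset":[1.0,-0.08,-0.01],"yaw":-0.015,"claw":1},
  {"offset":[1.0,-0.08,-0.01],"yaw":-0.015,"claw":1},
])

```text
time: 13.62
ee_pos: [0.4438, 0.0397, 0.1379]
tcp_rot: [177.3, -0.3, 173.9]
wrist_force: [0.3, -0.9, -0.1]
opening: 0.0003
grasp_force: 0.0
```

Call:
servo_tool([
  {"offset":[0.06,0,0],"yaw":0,"claw":1},
  {"offset":[0.06,-0.01,0.25],"yaw":0,"claw":1},
  {"offset":[0.06,-0.02,0.47],"yaw":0,"claw":1},
  {"offset":[0.06,-0.02,0.47],"yaw":0,"claw":1},
])

```text
time: 14.12
ee_pos: [0.4375, 0.0404, 0.0902]
tcp_rot: [177.3, -0.4, 173.9]
wrist_force: [0.0, 0.2, -0.0]
opening: -0.0005
grasp_force: 0.0
```

```bash
python3 -c "
from h import *
print(get_obs()['opening'],get_obs()['wrist_force'])
go([.4395,.042,.07],.022,174);go([.4395+.19*.9945,.042-.19*.1045,.07],.022,174)"
```

```text
-0.000525597436439834 [ 0.01224584  0.23062831 -0.04402606]
offset [-0.02   0.009 -0.018] yaw -0.0004 ee [0.4375 0.0404 0.0902] [177.3  -0.4 173.9] q6 9.7
offset [-1.92   0.012 -0.032] yaw -0.0004 ee [0.4375 0.0404 0.0902] [177.3  -0.4 173.9] q6 9.7
```

Call:
servo_tool([
  {"offset":[-0.06,0,0],"yaw":0,"claw":1},
  {"offset":[-0.11,0,0],"yaw":0,"claw":1},
  {"offset":[-0.14,0,0],"yaw":0,"claw":1},
  {"offset":[-0.18,0,0],"yaw":0,"claw":1},
  {"offset":[-0.23,0,0],"yaw":0,"claw":1},
  {"offset":[-0.29,0,0],"yaw":0,"claw":1},
  {"offset":[-0.36,0,0],"yaw":0,"claw":1},
  {"offset":[-0.44,0,0],"yaw":0,"claw":1},
  {"offset":[-0.52,0,0],"yaw":0,"claw":1},
  {"offset":[-0.59,0,0],"yaw":0,"claw":1},
  {"offset":[-0.65,0,0],"yaw":0,"claw":1},
  {"offset":[-0.69,0,0],"yaw":0,"claw":1},
])

```text
time: 15.62
ee_pos: [0.507, 0.0332, 0.0913]
tcp_rot: [177.3, -0.3, 173.9]
wrist_force: [-2.4, 1.5, 2.0]
opening: -0.0
grasp_force: 1.3
```

Call:
servo_tool([
  {"offset":[-0.04,0,0],"yaw":0,"claw":1},
  {"offset":[-0.1,0,0],"yaw":0,"claw":1},
  {"offset":[-0.17,0,0],"yaw":0,"claw":1},
  {"offset":[-0.25,0,0],"yaw":0,"claw":1},
  {"offset":[-0.33,0,0],"yaw":0,"claw":1},
  {"offset":[-0.41,0,0],"yaw":0,"claw":1},
  {"offset":[-0.49,0,0],"yaw":0,"claw":1},
  {"offset":[-0.57,0,0],"yaw":0,"claw":1},
  {"offset":[-0.64,0,0],"yaw":0,"claw":1},
  {"offset":[-0.7,0,0],"yaw":0,"claw":1},
  {"offset":[-0.75,0,0],"yaw":0,"claw":1},
  {"offset":[-0.78,0,0],"yaw":0,"claw":1},
])

```text
time: 17.12
ee_pos: [0.5846, 0.0249, 0.0911]
tcp_rot: [177.3, -0.3, 173.9]
wrist_force: [-3.6, 1.0, 2.1]
opening: 0.0003
grasp_force: 1.3
```

```bash
python3 -c "
from h import *
o,im,W=wrist('w8');print(o['wrist_force'],o['time'])
m=(W[...,2]>.08)&(W[...,2]<.0905)&(abs(W[...,0]-.6)<.05)&(abs(W[...,1]-.02)<.06); print(m.sum())
go([.4395,.042,.07],.022,174)"
```

```text
[-3.64502379  1.00037121  2.1167288 ] 17.125
884
offset [ 1.462  0.007 -0.003] yaw -0.0004 ee [0.5848 0.0248 0.0911] [177.3  -0.2 173.9] q6 7.3
```

Call:
servo_tool([
  {"offset":[-0.03,0,0],"yaw":0,"claw":1},
  {"offset":[-0.07,0,0],"yaw":0,"claw":1},
  {"offset":[-0.11,0,0],"yaw":0,"claw":1},
  {"offset":[-0.15,0,0],"yaw":0,"claw":1},
  {"offset":[-0.18,0,0],"yaw":0,"claw":1},
  {"offset":[-0.2,0,0],"yaw":0,"claw":1},
])

```text
time: 17.92
ee_pos: [0.6044, 0.0228, 0.091]
tcp_rot: [177.3, -0.3, 173.9]
wrist_force: [-2.5, 1.0, 1.4]
opening: 0.0001
grasp_force: 1.3
```

Call:
servo_tool([
  {"offset":[-0.01,0,0],"yaw":0,"claw":1},
  {"offset":[-0.02,0,0],"yaw":0,"claw":1},
])

```text
time: 18.18
ee_pos: [0.6062, 0.0226, 0.091]
tcp_rot: [177.3, -0.3, 173.9]
wrist_force: [-2.2, 0.6, 1.1]
opening: -0.0
grasp_force: 1.3
```

Call:
servo_tool([
  {"offset":[-0.01,0,0],"yaw":0,"claw":1},
  {"offset":[-0.02,0,0],"yaw":0,"claw":1},
])

```text
time: 18.42
ee_pos: [0.6082, 0.0224, 0.091]
tcp_rot: [177.3, -0.3, 173.9]
wrist_force: [-2.7, 0.4, 1.5]
opening: 0.0002
grasp_force: 1.3
```

Call:
servo_tool([
  {"offset":[-0.01,0,0],"yaw":0,"claw":1},
  {"offset":[-0.02,0,0],"yaw":0,"claw":1},
  {"offset":[-0.02,0,0],"yaw":0,"claw":1},
])

```text
time: 18.8
ee_pos: [0.6101, 0.0222, 0.091]
tcp_rot: [177.3, -0.3, 173.9]
wrist_force: [-2.9, 0.6, 1.4]
opening: -0.0001
grasp_force: 1.4
```

```bash
python3 -c "
from h import *
o,im,W=wrist();print(o['wrist_force'],o['time'],o['ee_pos'])
u=np.array([np.cos(np.radians(-6)),np.sin(np.radians(-6))]); 
x=W[...,:2]@u; y=W[...,1]*u[0]-W[...,0]*u[1]
for n,a,b in(('tab',.084,.0905),('cabtop',.1025,.1075)):
    m=(W[...,2]>a)&(W[...,2]<b)&(abs(x-.62)<.06)&(abs(y-.087)<.09); print(n,m.sum(),np.percentile(x[m],[1,5,50,95,99]) if m.sum() else '')
"
```

```text
[-2.93936741  0.62819399  1.44579483] 18.8 [0.61012713 0.02224739 0.09097588]
tab 866 [0.59294188 0.59332454 0.61539909 0.62785811 0.62914026]
cabtop 2197 [0.59319324 0.59371377 0.62192568 0.63194107 0.63469149]
```

Call:
servo_tool([
  {"offset":[-0.01,0,0],"yaw":0,"claw":1},
  {"offset":[-0.02,0,0],"yaw":0,"claw":1},
  {"offset":[-0.03,0,0],"yaw":0,"claw":1},
])

```text
time: 19.23
ee_pos: [0.6104, 0.0222, 0.091]
tcp_rot: [177.3, -0.6, 174.0]
wrist_force: [-22.2, 2.2, 13.0]
opening: -0.0001
grasp_force: 11.2
```

Call:
servo_tool([
  {"offset":[-0.01,0,0],"yaw":0,"claw":1},
  {"offset":[-0.02,0,0],"yaw":0,"claw":1},
])

```text
time: 19.48
ee_pos: [0.6105, 0.0222, 0.091]
tcp_rot: [177.3, -0.8, 174.0]
wrist_force: [-32.8, 3.5, 18.5]
opening: -0.0
grasp_force: 16.7
```

Tray is on its stop (force rises to about 30 N at x = 610 mm). Back off, lift, and plan the door arc.

Call:
servo_tool([
  {"offset":[0.1,0,0],"yaw":0,"claw":1},
  {"offset":[0.25,0,0],"yaw":0,"claw":1},
  {"offset":[0.25,0,-0.5],"yaw":0,"claw":1},
  {"offset":[0.25,0,-1.0],"yaw":0,"claw":1},
  {"offset":[0.25,0,-1.0],"yaw":0,"claw":1},
])

```text
time: 20.1
ee_pos: [0.5922, 0.0194, 0.1957]
tcp_rot: [177.3, 0.2, 173.9]
wrist_force: [-0.0, -0.1, -1.2]
opening: 0.0001
grasp_force: 0.0
```

```bash
cat >> h.py <<'E'
CY=np.radians(-6.); ORG=np.array([.6225,.0228])
def door(th,r=.165,extra=0.,g=None):
    Rm=lambda a:np.array([[np.cos(a),-np.sin(a)],[np.sin(a),np.cos(a)]])
    h=ORG+Rm(CY)@[-.008,.105]
    if g is None: g=.011*abs(np.cos(th))+.0145*abs(np.sin(th))
    return h+Rm(CY-th)@[-(.008+g+extra),-r]
def path(ths,z=.076,extra=0.,r=.165):
    o=get_obs(); T=R.from_euler('xyz',o['tcp_rot'],degrees=True).as_matrix()
    for t in ths:
        p=np.r_[door(t,r,extra),z]-.022*T[:,2]; print(round(t,2),np.round(p,3),np.round((p-o['ee_pos'])@T/.1,3))
E
python3 - <<'E'
from h import *
o,im,W=wrist();np.savez('w9.npz',im=im,W=W);print(o['time'])
u=np.array([np.cos(CY),np.sin(CY)]); D=W[...,:2]-ORG; x=D@u; y=D[...,1]*u[0]-D[...,0]*u[1]
m=(W[...,2]>.08)&(W[...,2]<.0905)&(abs(x)<.03)&(abs(y)<.04); print('tab',m.sum(),np.percentile(x[m],[2,50,98]),np.percentile(y[m],[1,99]))
m=(W[...,2]>.102)&(W[...,2]<.108)&(x>-.03)&(abs(y)<.08)&(x<.05); print('front',m.sum(),np.percentile(x[m],[1,5,50]))
print('door1.9 edge',door(1.9,.21,0,0))
go(np.r_[door(1.9,.165,.03),.17],.022); path([1.9],.076,.03)
s=pts('side'); W=s[2]
m=(W[...,2]>.097)&(W[...,2]<.106)&(W[...,1]>.1)&(W[...,1]<.25)&(W[...,0]<.66)&(W[...,0]>.4); r=rect(W,m,'door'); 
E
```

```text
20.1
tab 568 [-0.00185513 -0.00078794  0.00216699] [-0.02895819  0.02930149]
front 5604 [0.00262353 0.00359644 0.01906346]
door1.9 edge [0.43834491 0.22361072]
offset [1.16  2.157 0.113] yaw 0.0 ee [0.5914 0.0195 0.193 ] [177.3   0.  173.9] q6 6.8
1.9 [0.499 0.247 0.098] [1.161 2.112 1.052]
door 207 [548.9 160.6] [ 23. 246.] 63.77 z 0.1009
```

Call:
servo_tool([
  {"offset":[0.2,0.36,0],"yaw":0,"claw":1},
  {"offset":[0.39,0.72,0.03],"yaw":0,"claw":1},
])

```text
time: 20.45
ee_pos: [0.5584, 0.0958, 0.1898]
tcp_rot: [177.3, -0.4, 173.9]
wrist_force: [-0.3, 0.2, -0.2]
opening: 0.0
grasp_force: 0.0
```

Call:
servo_tool([
  {"offset":[0.2,0.36,0],"yaw":0,"claw":1},
  {"offset":[0.39,0.72,0.03],"yaw":0,"claw":1},
])

```text
time: 20.7
ee_pos: [0.527, 0.1722, 0.1905]
tcp_rot: [177.3, -0.3, 173.9]
wrist_force: [0.3, -0.8, -0.7]
opening: 0.0
grasp_force: 0.0
```

Call:
servo_tool([
  {"offset":[0.2,0.36,0],"yaw":0,"claw":1},
  {"offset":[0.38,0.72,0.03],"yaw":0,"claw":1},
  {"offset":[0.38,0.72,0.03],"yaw":0,"claw":1},
])

```text
time: 21.08
ee_pos: [0.4963, 0.2487, 0.1909]
tcp_rot: [177.3, -0.4, 174.1]
wrist_force: [0.3, -0.5, 0.2]
opening: 0.0004
grasp_force: 0.0
```

```bash
sed -i 's/ORG=np.array.*/ORG=np.array([.6247,.0226])/' h.py; python3 -c "
from h import *
path([1.9],.076,.03)
print(get_obs()['ee_pos'],get_obs()['q'])
o,im,W=wrist('w10');np.savez('w10.npz',im=im,W=W)
m=(W[...,2]>.099)&(W[...,2]<.1045)&(W[...,1]>.12)&(W[...,1]<.24)&(W[...,0]<.64)&(W[...,0]>.41);rect(W,m,'door')
"
```

```text
1.9 [0.501 0.246 0.098] [-0.058 -0.061  0.927]
[0.49633274 0.24872086 0.19088024] [25.45467025  3.78297375  1.86138815 87.00647916  2.45252247 31.36251611]
door 2817 [505.3 187.9] [ 13.7 147.7] 64.69 z 0.1011
```

Call:
servo_tool([
  {"offset":[0,0,0.4],"yaw":0,"claw":1},
  {"offset":[0,0,0.8],"yaw":0,"claw":1},
  {"offset":[0,0,0.93],"yaw":0,"claw":1},
  {"offset":[0,0,0.93],"yaw":0,"claw":1},
])

```text
time: 21.62
ee_pos: [0.4976, 0.2505, 0.0993]
tcp_rot: [177.3, -0.3, 173.9]
wrist_force: [-0.3, 0.2, 1.4]
opening: -0.0
grasp_force: 0.0
```

```bash
python3 -c "
from h import *
print(get_obs()['wrist_force'])
path(np.arange(1.9,-.1,-.1))
"
```

```text
[-0.26634561  0.21479938  1.38720331]
1.9 [0.489 0.219 0.098] [ 0.056 -0.322 -0.001]
1.8 [0.48  0.204 0.098] [ 0.127 -0.48  -0.008]
1.7 [0.473 0.188 0.098] [ 0.181 -0.646 -0.016]
1.6 [0.467 0.171 0.098] [ 0.218 -0.818 -0.023]
1.5 [0.464 0.156 0.098] [ 0.237 -0.979 -0.031]
1.4 [0.461 0.14  0.098] [ 0.242 -1.137 -0.038]
1.3 [0.461 0.124 0.098] [ 0.231 -1.295 -0.045]
1.2 [0.462 0.108 0.098] [ 0.204 -1.454 -0.053]
1.1 [0.464 0.092 0.098] [ 0.162 -1.611 -0.06 ]
1.0 [0.469 0.076 0.098] [ 0.103 -1.765 -0.068]
0.9 [0.474 0.06  0.098] [ 0.028 -1.913 -0.075]
0.8 [0.482 0.045 0.098] [-0.062 -2.055 -0.082]
0.7 [0.491 0.031 0.098] [-0.168 -2.188 -0.089]
0.6 [0.502 0.018 0.098] [-0.287 -2.311 -0.095]
0.5 [0.514 0.005 0.098] [-0.421 -2.421 -0.101]
0.4 [ 0.527 -0.006  0.098] [-0.567 -2.518 -0.107]
0.3 [ 0.542 -0.016  0.098] [-0.723 -2.6   -0.111]
0.2 [ 0.558 -0.024  0.098] [-0.888 -2.664 -0.115]
0.1 [ 0.574 -0.031  0.098] [-1.061 -2.711 -0.118]
-0.0 [ 0.592 -0.035  0.098] [-1.238 -2.739 -0.121]
```

Call:
servo_tool([
  {"offset":[0.04,-0.15,0],"yaw":0,"claw":1},
  {"offset":[0.056,-0.28,0],"yaw":0,"claw":1},
  {"offset":[0.08,-0.39,0],"yaw":0,"claw":1},
  {"offset":[0.127,-0.48,-0.01],"yaw":0,"claw":1},
  {"offset":[0.155,-0.56,-0.01],"yaw":0,"claw":1},
  {"offset":[0.181,-0.646,-0.016],"yaw":0,"claw":1},
  {"offset":[0.2,-0.73,-0.02],"yaw":0,"claw":1},
  {"offset":[0.218,-0.818,-0.023],"yaw":0,"claw":1},
  {"offset":[0.237,-0.98,-0.031],"yaw":0,"claw":1},
])

```text
time: 22.75
ee_pos: [0.4636, 0.1557, 0.0983]
tcp_rot: [177.3, -0.3, 174.0]
wrist_force: [-0.1, -0.2, -0.1]
opening: 0.0
grasp_force: 0.2
```

```bash
python3 -c "
from h import *
print(get_obs()['ee_pos'],get_obs()['wrist_force'])
path(np.arange(1.5,.8,-.1))
"
```

```text
[0.46361631 0.15570592 0.09829252] [-0.09982445 -0.1605827  -0.08746968]
1.5 [0.464 0.156 0.098] [ 0.    -0.001  0.003]
1.4 [0.461 0.14  0.098] [ 0.005 -0.158 -0.004]
1.3 [0.461 0.124 0.098] [-0.006 -0.317 -0.012]
1.2 [0.462 0.108 0.098] [-0.032 -0.476 -0.019]
1.1 [0.464 0.092 0.098] [-0.074 -0.633 -0.027]
1.0 [0.469 0.076 0.098] [-0.133 -0.786 -0.035]
0.9 [0.474 0.06  0.098] [-0.207 -0.935 -0.042]
```

```bash
python3 -c "
from h import *
s=pts('scene'); save(s[0][120:320,180:480],'s2.png'); W=s[2]
m=(W[...,2]>.09)&(W[...,2]<.104)&(W[...,1]>.12)&(W[...,1]<.24)&(W[...,0]<.64)&(W[...,0]>.41); rect(W,m,'door')
save(cv2.resize(s[0][150:280,230:400],None,fx=4,fy=4),'s2.png')
"
```

```text
door 299 [527.9 145.7] [ 44.4 223.8] 87.49 z 0.0982
```

View pics/s2.png

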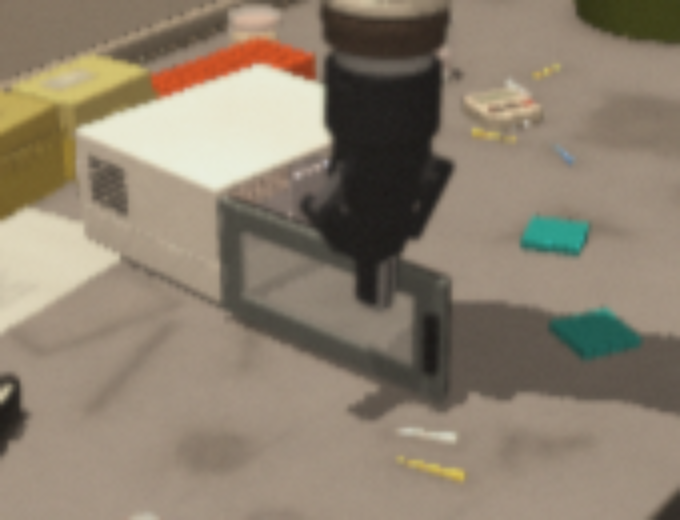

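The fingertip is on the door's outer face at crop (372,285), left of the pull (430,345), and the door is following. Continuing the arc.

Call:
servo_tool([
  {"offset":[0.005,-0.08,0],"yaw":0,"claw":1},
  {"offset":[0.005,-0.158,-0.004],"yaw":0,"claw":1},
  {"offset":[-0.006,-0.317,-0.012],"yaw":0,"claw":1},
  {"offset":[-0.032,-0.476,-0.019],"yaw":0,"claw":1},
  {"offset":[-0.074,-0.633,-0.027],"yaw":0,"claw":1},
  {"offset":[-0.133,-0.786,-0.035],"yaw":0,"claw":1},
  {"offset":[-0.207,-0.935,-0.042],"yaw":0,"claw":1},
])

```text
time: 23.68
ee_pos: [0.4749, 0.0598, 0.0981]
tcp_rot: [177.3, -0.2, 173.9]
wrist_force: [0.6, 0.9, -0.6]
opening: -0.0001
grasp_force: 0.2
```

```bash
python3 -c "
from h import *
print(get_obs()['ee_pos'],get_obs()['wrist_force'])
path(np.arange(.9,-.05,-.1))
"
```

```text
[0.47488635 0.05980551 0.09809646] [ 0.64043753  0.94562001 -0.55967098]
0.9 [0.474 0.06  0.098] [0.006 0.006 0.002]
0.8 [0.482 0.045 0.098] [-0.085 -0.136 -0.006]
0.7 [0.491 0.031 0.098] [-0.19  -0.269 -0.012]
0.6 [0.502 0.017 0.098] [-0.31  -0.392 -0.019]
0.5 [0.514 0.005 0.098] [-0.443 -0.503 -0.024]
0.4 [ 0.527 -0.006  0.098] [-0.589 -0.599 -0.03 ]
0.3 [ 0.542 -0.016  0.098] [-0.745 -0.681 -0.034]
0.2 [ 0.558 -0.024  0.098] [-0.911 -0.746 -0.038]
0.1 [ 0.574 -0.031  0.098] [-1.083 -0.793 -0.041]
0.0 [ 0.592 -0.035  0.098] [-1.261 -0.821 -0.043]
```

Call:
servo_tool([
  {"offset":[-0.04,-0.07,0],"yaw":0,"claw":1},
  {"offset":[-0.085,-0.136,-0.006],"yaw":0,"claw":1},
  {"offset":[-0.19,-0.269,-0.012],"yaw":0,"claw":1},
  {"offset":[-0.31,-0.392,-0.019],"yaw":0,"claw":1},
  {"offset":[-0.443,-0.503,-0.024],"yaw":0,"claw":1},
  {"offset":[-0.589,-0.599,-0.03],"yaw":0,"claw":1},
  {"offset":[-0.745,-0.681,-0.034],"yaw":0,"claw":1},
  {"offset":[-0.83,-0.72,-0.036],"yaw":0,"claw":1},
  {"offset":[-0.911,-0.746,-0.038],"yaw":0,"claw":1},
])

```text
time: 24.8
ee_pos: [0.5577, -0.0231, 0.0978]
tcp_rot: [177.3, -0.3, 173.9]
wrist_force: [0.2, -0.3, -0.4]
opening: 0.0002
grasp_force: 0.1
```

Call:
servo_tool([
  {"offset":[-0.04,-0.01,0],"yaw":0,"claw":1},
  {"offset":[-0.08,-0.025,0],"yaw":0,"claw":1},
  {"offset":[-0.12,-0.035,0],"yaw":0,"claw":1},
  {"offset":[-0.17,-0.045,0],"yaw":0,"claw":1},
  {"offset":[-0.21,-0.055,0],"yaw":0,"claw":1},
])

```text
time: 25.42
ee_pos: [0.5778, -0.0306, 0.0976]
tcp_rot: [177.3, -0.3, 173.9]
wrist_force: [-0.9, 0.1, -0.5]
opening: -0.0004
grasp_force: 0.1
```

Call:
servo_tool([
  {"offset":[-0.04,-0.01,0],"yaw":0,"claw":1},
  {"offset":[-0.08,-0.015,0],"yaw":0,"claw":1},
  {"offset":[-0.12,-0.02,0],"yaw":0,"claw":1},
  {"offset":[-0.14,-0.02,0],"yaw":0,"claw":1},
])

```text
time: 25.92
ee_pos: [0.5916, -0.0342, 0.0974]
tcp_rot: [177.3, -0.2, 173.9]
wrist_force: [-0.3, 1.1, -0.4]
opening: 0.0002
grasp_force: 0.0
```

Call:
servo_tool([
  {"offset":[-0.02,0,0],"yaw":0,"claw":1},
  {"offset":[-0.04,0,0],"yaw":0,"claw":1},
])

```text
time: 26.18
ee_pos: [0.5926, -0.0343, 0.0973]
tcp_rot: [177.3, -0.6, 173.9]
wrist_force: [-23.1, 1.1, 11.4]
opening: 0.0001
grasp_force: 11.3
```

Call:
servo_tool([
  {"offset":[-0.015,0,0],"yaw":0,"claw":1},
  {"offset":[-0.03,0,0],"yaw":0,"claw":1},
])

```text
time: 26.42
ee_pos: [0.5928, -0.0344, 0.0973]
tcp_rot: [177.3, -0.9, 173.9]
wrist_force: [-36.8, 3.9, 19.5]
opening: 0.0001
grasp_force: 18.8
```

```bash
cat > chk.py <<'E'
from h import *
u=np.array([np.cos(CY),np.sin(CY)])
for n in('wrist','side'):
    W=wrist()[2] if n=='wrist' else pts(n)[2]
    D=W[...,:2]-ORG; x=D@u; y=D[...,1]*u[0]-D[...,0]*u[1]
    m=(W[...,2]>.097)&(W[...,2]<.1035)&(x>-.06)&(x<-.001)&(abs(y)<.1)
    print(n,m.sum())
    for a in np.arange(-.1,.1,.04):
        k=m&(y>a)&(y<a+.04)
        if k.sum()>5: print(round(a,2),k.sum(),np.percentile(x[k],[5,50,95]).round(4))
E
python3 chk.py
```

```text
wrist 3518
-0.1 217 [-0.037 -0.033 -0.032]
-0.06 248 [-0.037  -0.0334 -0.0043]
-0.02 973 [-0.0157 -0.0133 -0.0039]
0.02 1227 [-0.0159 -0.0116 -0.0033]
0.06 853 [-0.016  -0.0118 -0.0037]
side 62
-0.1 52 [-0.0356 -0.0129 -0.0034]
-0.06 10 [-0.0089 -0.0054 -0.003 ]
```

Door is on its stop (37 N of resistance, top edge flat at x = −16 mm). Backing off and checking.

Call:
servo_tool([
  {"offset":[0.05,0,0],"yaw":0,"claw":1},
  {"offset":[0.3,0,0],"yaw":0,"claw":1},
  {"offset":[0.7,0,0],"yaw":0,"claw":1},
  {"offset":[0.9,0,-0.5],"yaw":0,"claw":1},
  {"offset":[0.9,0,-0.9],"yaw":0,"claw":1},
  {"offset":[0.9,0,-0.9],"yaw":0,"claw":1},
])

```text
time: 27.28
ee_pos: [0.51, -0.0298, 0.1913]
tcp_rot: [177.3, 0.1, 173.9]
wrist_force: [-0.5, -0.6, -1.1]
opening: 0.0003
grasp_force: 0.0
```

```bash
python3 chk.py; python3 -c "
from h import *
s=pts('side'); W=s[2]
def at(u,v): return np.round(np.nanmedian(W[v-1:v+2,u-1:u+2].reshape(-1,3),0),4)
for n,u,v in [('timer',378,308),('bottlecap',303,133),('flask2',262,161)]: print(n,at(u,v))
print(get_obs()['wrist_force'],get_obs()['time'])
save(cv2.resize(s[0][120:330,220:450],None,fx=2.8,fy=2.8),'end.png')"
```

```text
wrist 595
-0.06 14 [-0.0048 -0.0037 -0.0025]
0.02 143 [-0.0162 -0.0147 -0.0072]
0.06 433 [-0.0162 -0.012  -0.0034]
side 166
-0.1 41 [-0.0151 -0.0093 -0.0035]
-0.06 32 [-0.0155 -0.0096 -0.0036]
-0.02 35 [-0.0151 -0.0097 -0.0038]
0.02 29 [-0.0149 -0.0092 -0.0039]
0.06 29 [-0.0159 -0.0111 -0.0037]
timer [ 0.6735 -0.3436  0.0156]
bottlecap [ 0.5425 -0.0513  0.3155]
flask2 [0.4344 0.3937 0.0128]
[-0.20940722 -0.83183072  0.53054927] 27.425
```

View pics/end.png

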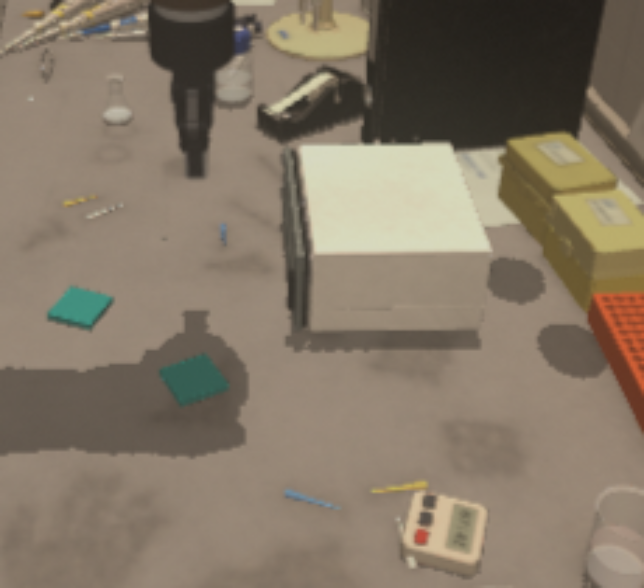

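The door stands parallel and shut along the cabinet front at (295,240). The timer, flask and bottle look undisturbed and the arm is clear.

```bash
python3 -c "
from workcell import *
print(job_done())"
```

```text
the job is handed in; nothing more can be done
None
```

The job is handed in: the three plates were stacked flush, the tray pushed home to its stop, and the door pushed shut onto its stop with the arm clear; the stack was last seen before the tray went in, and no verdict came back.

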